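# Find the flat on the polisher's drive shaft and hold its collar there

## Robot

A 6-joint arm with a two-finger parallel gripper is mounted at the origin on the work surface. World frame = base frame: x ahead of the robot, y to its left, z up, the work surface at z = 0. Lengths are in m, angles in rad, forces in N, time in s.
With the tool pointing down it reaches from about 0.35 to 0.85 m from the base axis. Payload 8.1 kg.
Tool frame: the origin (TCP) lies at the centre of the arm's flange, where the gripper is bolted on; the fingertips stand 186 mm ahead of it and the grasp point (between the pads) lies 167 mm ahead of it; z points along the fingers, y is the line along which they close (so a half turn about z gives the same grasp; the last joint's range is limited). The gripper opens to 93 mm and grips with 3 to 60 N. Pads are 15 mm wide; open, the fingers measure 128 mm over their backs; the gripper's body (75 mm by 188 mm) begins 65 mm behind the grasp point.
Start: joints at [-1.218, 0.13, 1.488, -0, 1.523, -0.085], TCP at [0.254, -0.543, 0.405] pointing down, gripper open.
Joint ranges: [-2.96, 2.96], [-0.89, 2.26], [0.02, 2.5], [-1.34, 4.48], [0, 2.73], [-2.66, 2.66]. Speed limits (rad/s): [2.39, 2.39, 2.79, 3.14, 3.14, 3.14].

## Interface

Orientations are given as a rotation vector (axis times angle).
In Python, from plant import robot gives the robot as it stands.
- The arm moves only by the tool apply_moves, never from a script. Its argument "series" is a list of rows, each a list of 2 entries, a list of its own where there are three numbers: the shift along the tool's x, y, z in mm, then the turn, a rotation vector about the tool's x, y, z in rad. A call has 1 to 12 rows; each row shifts and turns the commanded pose from where the row before left it, along the tool's axes as they then stand; what a row does not reach is not made up. A row lasts 1/12 s, in which the tool goes at most 41.7 mm and 7.16 degrees, less where a joint would pass 70% of its speed; a pose out of reach is approached as far as the arm can. A call is refused whole if a number of a shift passes 41.7 or a number of a turn 0.125, either way. A call with a gripper value outside its range is refused whole. "claw" is the opening, from 0 (shut) to 1 (fully open), set as the call begins (left out, the last holds). The fingers move at their own pace and stop on an object; "newtons" is the grip in N (left out, the last holds). Time passes only in rows, so rows that do not move let the fingers close. It gives the time, the measured TCP pose, the force, the opening and the grip force at its end, in the units of the state.
- robot.read_state(): the state, without advancing time (a new reading comes with each control period).
- robot.read_camera(name): name is "scene" or "top"; returns (picture, depth): 400x640x3 uint8, blue, green, red; 400x640 float32, m along the optical axis (not along the pixel's ray), 0 where there is no reading.
- robot.calibration(name): a dict with "fx", "fy", "cx", "cy" (pixels), "extrinsics" (4x4, takes a point from world to camera coordinates). Camera axes: x right, y down, z forward; pixel columns grow to the right and rows downward; lengths in m; the calibration is good to about 2 mm. A picture is of the moment at which its call begins. calibration takes no time and is no camera call.
- robot.close_job(): hands the job in; it is judged then, once.
The state is a dict: "t": time; "q": joint angles; "dq": joint speeds; "joint_torque": joint torques, N m; "tool_pos": TCP position; "orientation": TCP orientation; "force": force on the tool from outside, world axes, zero at the start; "wrist_torque": the same for the moment, N m; "opening": finger opening in m; "gripper_force": force on a finger pad.
Only numpy, scipy, OpenCV 4.12 (cv2) and the standard library are available. Lean on these libraries where they do the work, as an engineer would, in place of code of your own. Each camera call takes 0.05 s, during which the arm holds its last target. There are 200 camera calls.

## Task

Pinch the upright drive shaft of the specimen polisher at its upper end and turn it until your fingers feel its flat and the flat squarely faces the notched key guide on the unit. Then pick up the shaft collar, slide it down over the shaft with its screw over the flat, and hold it there, level, with the screw halfway down the flat and facing the guide, ready for a colleague to tighten it. Finish while still gripping the collar - it would slip down if let go - and leave the other things on the bench alone.

Things in the scene. Friction and masses are not known exactly. Their poses are not given: they have to be found in the camera images.
- drive_unit: Fixed drive unit of a specimen polisher: white box 116 x 116 mm, 60 mm high, with a steel shaft upright in the middle of its top (bearing ring 44 mm wide, 6 mm high at its foot). Key guide: dark notched post on the side its own +x points to, centre 80 mm from the shaft axis, 12 mm thick, 30 mm wide, top 116 mm above the bench. Origin on the shaft axis at bench height; z up, x to the guide.
- shaft: Steel shaft, 20 mm in diameter, top 128 mm above the bench, with a flat on its upper part. Turns either way about its upright axis against light friction (0.06 N m), stays where left; starts 28 to 115 degrees counter-clockwise from above of facing the guide. Origin on the axis at bench height; z up, x out of the flat: the flat faces the guide when this x lies along the unit's x.
- flat_mid (a point): Middle of the shaft's flat, 107 mm above the bench, 6 mm from the axis. The flat is 16 mm wide and runs from 90 mm (a ledge, full round below) to 124 mm above the bench; above it is a lead-in 16 mm in diameter. Across flat and back the shaft measures 16 mm, elsewhere 20 mm; pads closed across the flat pull it square to them.
- key_notch (a point): Point in the notch of the key guide, 107 mm above the bench, 80 mm from the shaft axis.
- collar: Loose aluminium shaft collar lying on the bench, bore upright: 40 mm outside, 24 mm bore, 25 mm high, 80 g. A steel set screw runs radially along its own +x at half height: 10 mm thick head out to 35 mm from the axis, 6 mm thick point sticking into the bore to 7.5 mm from the axis, so it goes down the shaft only with the screw over the flat. Origin: centre of underside; z up.
- screw_head (a point): Centre of the collar's screw head, 30 mm from the collar's axis and 12.5 mm above its underside.
- mount_a: Bystander: grey resin sample mount, 30 mm in diameter, 18 mm high; origin at the centre of its underside.
- mount_b: Bystander: a second resin mount like it.
- spacer: Bystander: plain aluminium spacer ring without a screw, 36 mm outside, 24 mm bore, 12 mm high; origin at the centre of its underside.
- bottle: Bystander: white bottle, 60 mm in diameter, 150 mm high; origin at the centre of its underside.
Mind the look-alikes: they are no part of the job. What is shaped like the collar but black is not meant.

How it is judged:
On the way, in this order (a step that is already met when the one before it is completed fails the run):
1. the shaft, turned by the fingers on it, has its flat facing the key guide (angle between the x axis of shaft and the x axis of drive_unit, either way round below 0.17 rad and x of flat_mid in the frame of drive_unit above 0 m and contact force between the fingers and shaft above 1 N), for 0.2 s.
2. the collar is lifted off the bench in the gripper (height (world z) of collar above 0.05 m and contact force between the fingers and collar above 2 N), for 0.1 s.
At the end, for the whole second after the job is handed in: The collar is round the shaft and gripped by the fingers (over 2 N), still, level within 8 degrees, its screw over the flat (head within 7 mm sideways of the flat's middle line) and within 7 mm of the flat's mid-height, off the ledge; the flat faces the key guide within 12 degrees (angle between the x axis of shaft and the x axis of drive_unit, either way round below 0.21 rad and x of flat_mid in the frame of drive_unit above 0 m and x of screw_head in the frame of shaft above 0.02 m and y of screw_head in the frame of shaft between -0.007 and 0.007 m and z of screw_head in the frame of shaft between 0.1 and 0.114 m and horizontal distance between collar and shaft below 0.005 m and angle between collar's own z axis and vertical below 0.14 rad and linear speed of collar below 0.02 m/s and contact force between the fingers and collar above 2 N); the arm keeps its last pose, push and grip.
It fails at once if one resin mount is pushed more than 30 mm or tipped over (distance of mount_a from where it was at the start of the episode above 0.03 m or angle between mount_a's own z axis and vertical above 0.5 rad).
It fails at once if the other resin mount is pushed more than 30 mm or tipped over (distance of mount_b from where it was at the start of the episode above 0.03 m or angle between mount_b's own z axis and vertical above 0.5 rad).
It fails at once if the plain spacer ring is pushed more than 30 mm or tipped over (distance of spacer from where it was at the start of the episode above 0.03 m or angle between spacer's own z axis and vertical above 0.5 rad).
It fails at once if the bottle is pushed more than 30 mm or tipped over (distance of bottle from where it was at the start of the episode above 0.03 m or angle between bottle's own z axis and vertical above 0.5 rad).
It also fails if it takes over 72 s, if anything falls off the work surface, if the arm or the gripper's body presses on something with over 40 N, if the wrist force passes 120 N, or if a joint passes its speed limit or range.

## Working session

There is one attempt and no reset: what is moved stays moved. The work goes in short steps, Python scripts to look and compute and a tool call to move; the robot and the scene stay as the last step left them, time stands still between calls to the robot, and variables do not carry over. Pictures are saved under pics/ and viewed, at most 10 in all, crops included, and the job is handed in when it is done.

Besides the shell and the picture viewer there is one more tool, called after "Request:" in YAML: its name, and indented under it one key for each argument. apply_moves: Moves the arm, as the interface text tells. Its arguments: {"type":"object","properties":{"series":{"type":"array"},"claw":{"type":"number"},"newtons":{"type":"number"}},"required":["series"]}

```bash
mkdir -p pics; ls; python3 - <<'E'
from plant import robot
import cv2,numpy as np
s=robot.read_state();print({k:np.round(v,3) for k,v in s.items()})
for n in("scene","top"):
    p,d=robot.read_camera(n);cv2.imwrite(f"pics/{n}0.png",p);np.savez(f"{n}0.npz",p=p,d=d)
    c=robot.calibration(n);print(n,c)
E
```

```text
pics
{'t': np.float64(0.0), 'q': array([-1.218,  0.131,  1.489, -0.   ,  1.523, -0.085]), 'dq': array([-0.   , -0.002,  0.001, -0.001,  0.001,  0.001]), 'joint_torque': array([ 1.0000e-03, -5.5983e+01, -4.9176e+01,  7.7000e-02,  3.5000e-02,
       -0.0000e+00]), 'tool_pos': array([ 0.254, -0.543,  0.404]), 'orientation': array([-3.065, -0.682,  0.   ]), 'force': array([ 0.193, -0.105,  0.675]), 'wrist_torque': array([ 0.01 , -0.03 ,  0.007]), 'gripper_force': np.float64(0.0), 'opening': np.float64(0.093)}
scene {'fx': 475.3482709858896, 'fy': 475.3482709858896, 'cx': 317.94640872108647, 'cy': 198.16792917249063, 'extrinsics': array([[-0.6296966 ,  0.7766768 , -0.01597944,  0.40148115],
       [ 0.47656842,  0.36997366, -0.79749735, -0.17794775],
       [-0.61348572, -0.50979666, -0.60311079,  1.83683613],
       [ 0.        ,  0.        ,  0.        ,  1.        ]])}
top {'fx': 465.60195156876847, 'fy': 465.60195156876847, 'cx': 313.2174987855615, 'cy': 200.78320139746532, 'extrinsics': array([[-0.02005597, -0.99972507,  0.01214665, -0.03714242],
       [-0.99383227,  0.0186095 , -0.10932112,  0.60698949],
       [ 0.10906502, -0.01426427, -0.99393227,  1.10124697],
       [ 0.        ,  0.        ,  0.        ,  1.        ]])}
```

View pics/top0.png

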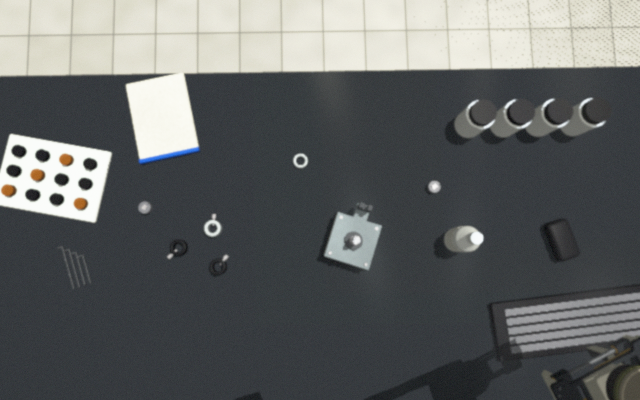

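View pics/scene0.png

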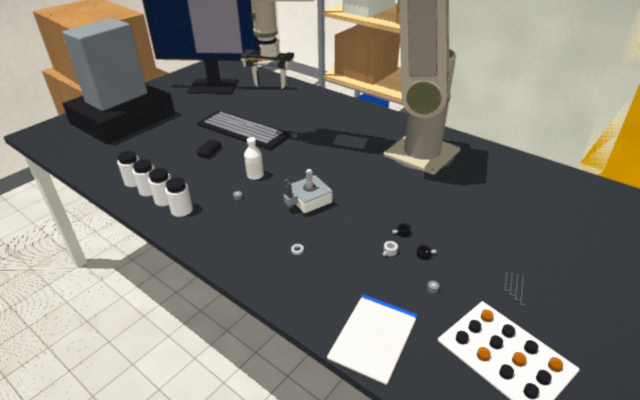

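The top view shows the shaft at about (353,240), the guide at (364,212) and the silver collar at (212,228) with its screw near (213,216). The black look-alikes are at (178,248) and (219,266), the spacer at (300,160), and the mounts at (144,207) and (434,187). The scene view shows the collar at (391,248) and the shaft at (310,180).

```bash
cat > h.py <<'E'
import numpy as np,cv2
from plant import robot
def cloud(n,p=None,d=None):
    if d is None: p,d=robot.read_camera(n)
    c=robot.calibration(n);v,u=np.mgrid[0:400,0:640]
    P=np.stack([(u-c["cx"])/c["fx"]*d,(v-c["cy"])/c["fy"]*d,d],-1)
    T=c["extrinsics"];W=(P-T[:3,3])@T[:3,:3]
    W[d==0]=np.nan
    return p,W
def proj(n,X):
    c=robot.calibration(n);T=c["extrinsics"];q=T[:3,:3]@np.asarray(X)+T[:3,3]
    return c["fx"]*q[0]/q[2]+c["cx"],c["fy"]*q[1]/q[2]+c["cy"]
E
python3 - <<'E'
from h import *
rows=[]
for n,rs in (("top",dict(unit=(315,195,390,280),collar=(198,210,226,242))),("scene",dict(unit=(275,160,340,215),collar=(378,236,402,260)))):
    z=np.load(n+"0.npz");p,W=cloud(n,z["p"],z["d"])
    for k,(a,b,c,d) in rs.items():
        w=W[b:d,a:c].reshape(-1,3);w=w[~np.isnan(w[:,0])];pr=lambda s,m:print(n,k,s,m.sum(),np.round(w[m].mean(0),4) if m.any() else '', np.round(w[m].min(0),4) if m.any() else '',np.round(w[m].max(0),4)if m.any() else '')
        if k=="unit":
            pr("boxtop",abs(w[:,2]-.06)<.004)
            if (abs(w[:,2]-.06)<.004).any():
                r=cv2.minAreaRect((w[abs(w[:,2]-.06)<.004][:,:2]*1000).astype(np.float32));print(r)
            pr("z>.1",w[:,2]>.1);pr("z>.12",w[:,2]>.12)
            for q in w[w[:,2]>.1]: rows.append((n,q))
        else:
            pr("z>.018",w[:,2]>.018);pr("all",w[:,2]>.007)
            q=w[w[:,2]>.018];print(cv2.minEnclosingCircle((q[:,:2]*1000).astype(np.float32)))
for n,q in rows: print(n,np.round(q*1000).astype(int).tolist(),end=' ')
tiles=[]
for n,(a,b,c,d) in (("top",(320,195,390,275)),("scene",(280,160,340,215)),("top",(190,205,240,280)),("scene",(375,220,440,270))):
    t=np.load(n+"0.npz")["p"][b:d,a:c];tiles.append(cv2.resize(t,(400,300),interpolation=cv2.INTER_CUBIC))
cv2.imwrite("pics/crops.png",np.vstack([np.hstack(tiles[:2]),np.hstack(tiles[2:])]))
E
```

```text
top unit boxtop 1889 [ 0.5114 -0.1412  0.0594] [ 0.4398 -0.2084  0.056 ] [ 0.5936 -0.0736  0.064 ]
((522.2702026367188, -145.4942169189453), (109.72329711914062, 139.6975555419922), 71.30741119384766)
top unit z>.1 120 [ 0.5453 -0.1533  0.1182] [ 0.4981 -0.1808  0.1001] [ 0.5925 -0.1333  0.1304]
top unit z>.12 53 [ 0.5076 -0.1415  0.1258] [ 0.5    -0.1499  0.1209] [ 0.5178 -0.134   0.1304]
top collar z>.018 144 [0.5466 0.1977 0.0236] [0.5279 0.1794 0.0181] [0.5795 0.2162 0.0296]
top collar all 185 [0.5494 0.1972 0.0212] [0.5279 0.1784 0.0072] [0.5805 0.2162 0.0296]
((553.2846069335938, 197.8156280517578), 26.37583351135254)
scene unit boxtop 548 [ 0.5213 -0.135   0.0594] [ 0.4447 -0.2024  0.0561] [ 0.6014 -0.0721  0.0639]
((526.8970947265625, -145.9427490234375), (114.32064056396484, 146.48326110839844), 70.50784301757812)
scene unit z>.1 97 [ 0.5476 -0.1506  0.1135] [ 0.5041 -0.1844  0.1003] [ 0.5956 -0.1321  0.1298]
scene unit z>.12 21 [ 0.5121 -0.1399  0.1247] [ 0.5054 -0.1512  0.1205] [ 0.5252 -0.1321  0.1298]
scene collar z>.018 86 [0.5503 0.1996 0.0228] [0.5293 0.1804 0.0181] [
[... 4223 characters left out ...]
-170, 111] scene [582, -168, 111] scene [582, -159, 115] scene [587, -181, 104] scene [588, -176, 107] scene [586, -173, 107] scene [591, -165, 113] scene [590, -161, 115] scene [588, -159, 114] scene [586, -156, 114] scene [585, -153, 115] scene [588, -176, 103] scene [588, -172, 104] scene [595, -161, 113] scene [595, -156, 116] scene [592, -155, 114] scene [589, -153, 113] scene [589, -149, 115] scene [592, -164, 106] scene [595, -157, 111] scene [593, -154, 111] scene [590, -153, 110] scene [588, -150, 110] scene [593, -159, 106] scene [596, -152, 110] scene [590, -153, 107] scene [590, -149, 108] scene [592, -160, 100] scene [591, -157, 101] scene [592, -152, 104] scene [587, -152, 101]
```

View pics/crops.png

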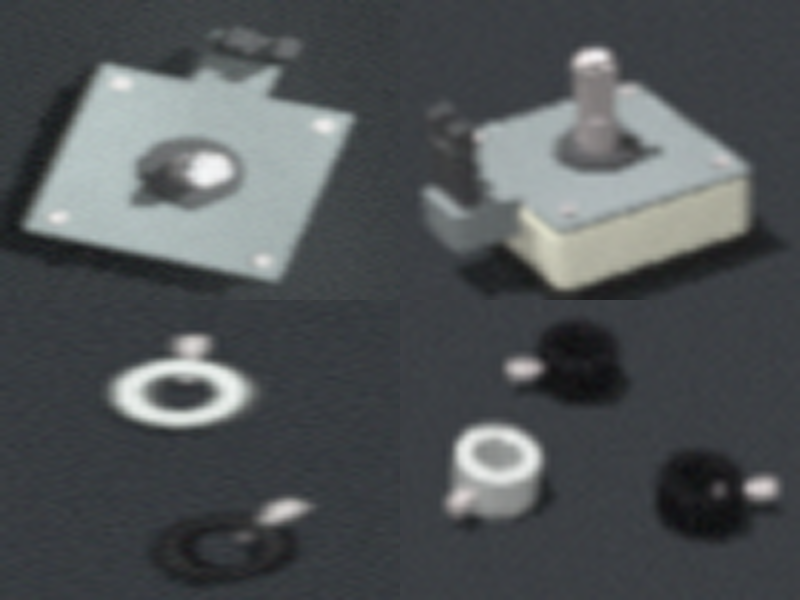

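The crops show the guide on the far (+x) side of the unit, at a yaw of about -18°. The collar's screw points roughly toward +x, slightly toward -y. The flat is too blurred to read, so I'll find it by touch.

```bash
cat >> h.py <<'E'
from scipy.spatial.transform import Rotation as R
def go(pos,yaw=None):
    s=robot.read_state();r=R.from_rotvec(s["orientation"]);d=r.inv().apply(np.array(pos)-s["tool_pos"])*1000
    y=r.as_matrix()[:,1];w=np.degrees(np.arctan2(y[1],y[0]))
    print("t",round(s["t"],2),"pos",np.round(s["tool_pos"],4),"shift mm",np.round(d,1),"ytool yaw",round(w,1),"z axis",np.round(r.as_matrix()[:,2],3),"q6",round(s["q"][5],2))
    print("open",round(s["opening"],4),"grip",round(s["gripper_force"],1),"F",np.round(s["force"],1),"M",np.round(s["wrist_torque"],2))
    if yaw is not None: print("tool z turn rad",round(-np.radians((yaw-w+180)%360-180),3))
E
python3 - <<'E'
from h import *
go([.509,-.141,.404],50)
# unit pose refine: square fit by box-top mask in each image
for n,(a,b,c,d) in (("top",(315,195,390,280)),("scene",(275,160,340,215))):
    z=np.load(n+"0.npz");p,W=cloud(n,z["p"],z["d"])
    w=W[b:d,a:c].reshape(-1,3);w=w[abs(w[:,2]-.06)<.005][:,:2]
    best=None
    from scipy.optimize import minimize
    def f(x):
        ca,sa=np.cos(x[2]),np.sin(x[2]);q=(w-x[:2])@np.array([[ca,-sa],[sa,ca]])
        m=np.maximum(abs(q[:,0]),abs(q[:,1]))  # inside count w/ soft edge
        return -np.sum(1/(1+np.exp((m-.058)/.0015)))
    r=[minimize(f,[.51,-.14,np.radians(t)],method="Nelder-Mead",options=dict(initial_simplex=np.array([[.505,-.145,np.radians(t-3)],[.515,-.14,np.radians(t)],[.51,-.135,np.radians(t+3)],[.508,-.14,np.radians(t+1)]]))) for t in(-14,-18,-22)]
    r=min(r,key=lambda r:r.fun);print(n,r.x[:2],np.degrees(r.x[2]),r.fun,len(w))
    h=W[b:d,a:c].reshape(-1,3)
    g=h[(h[:,2]>.1)&(h[:,0]>.56)][:,:2];print("guide centroid extents mid",cv2.minAreaRect((g*1000).astype(np.float32)))
E
```

```text
t 0.1 pos [ 0.2543 -0.5432  0.4038] shift mm [ 4.012e+02 -2.563e+02  3.000e-01] ytool yaw -64.9 z axis [-0.001  0.002 -1.   ] q6 -0.09
open 0.0931 grip 0.0 F [-0.2  0.1 -0.3] M [0.04 0.04 0.04]
tool z turn rad -2.006
top [ 0.5098719  -0.14121705] -18.739349123132865 -1946.056514371231 2055
guide centroid extents mid ((583.8186645507812, -166.35130310058594), (30.017995834350586, 11.70032787322998), 72.33924865722656)
scene [ 0.51345121 -0.13986181] -19.8989019532327 -554.0817564918125 605
guide centroid extents mid ((586.6432495117188, -166.43377685546875), (36.00592041015625, 12.551838874816895), 72.16893005371094)
```

Request:
apply_moves:
  series:
    - [[0,0,-2],[0,0,-0.12]]
    - [[0,0,0],[0,0,-0.125]]
    - [[0,0,0],[0,0,-0.125]]
    - [[0,0,0],[0,0,-0.125]]
    - [[0,0,0],[0,0,-0.125]]
    - [[0,0,0],[0,0,-0.125]]
    - [[0,0,0],[0,0,-0.125]]
    - [[0,0,0],[0,0,-0.125]]
    - [[0,0,0],[0,0,-0.125]]
    - [[0,0,0],[0,0,-0.125]]
    - [[0,0,0],[0,0,-0.125]]
    - [[0,0,0],[0,0,-0.125]]
  claw: 0.5
  newtons: 5

```text
t: 1.1
tool_pos: [0.2543, -0.5433, 0.4061]
orientation: [-1.777, -2.59, -0.001]
force: [-0.1, 0.2, -0.0]
opening: 0.047
gripper_force: 0.0
```

Request:
apply_moves:
  series:
    - [[0,0,0],[0,0,-0.125]]
    - [[0,0,0],[0,0,-0.125]]
    - [[0,0,0],[0,0,-0.125]]
    - [[0,0,0],[0,0,-0.125]]
    - [[0,0,0],[0,0,0]]

```text
t: 1.52
tool_pos: [0.2544, -0.5433, 0.4062]
orientation: [-1.081, -2.949, -0.001]
force: [0.6, -0.0, 0.4]
opening: 0.0465
gripper_force: 0.0
```

```bash
python3 -c "
from h import *
go([.510,-.141,.404],50)"
```

```text
t 1.52 pos [ 0.2544 -0.5433  0.4062] shift mm [ 64.9 472.2   2.5] ytool yaw 49.7 z axis [-0.     0.001 -1.   ] q6 -2.09
open 0.0465 grip 0.0 F [ 0.6 -0.   0.4] M [ 0.02 -0.09 -0.02]
tool z turn rad -0.004
```

Request:
apply_moves:
  series:
    - [[5.4,39.3,0],[0,0,0]]
    - [[5.4,39.3,0],[0,0,0]]
    - [[5.4,39.3,0],[0,0,0]]
    - [[5.4,39.3,0],[0,0,0]]
    - [[5.4,39.3,0],[0,0,0]]
    - [[5.4,39.3,0],[0,0,0]]
    - [[5.4,39.3,0],[0,0,0]]
    - [[5.4,39.3,0],[0,0,0]]
    - [[5.4,39.3,0],[0,0,0]]
    - [[5.4,39.3,0],[0,0,0]]
    - [[5.4,39.3,0],[0,0,0]]
    - [[5.4,39.3,0],[0,0,0]]

```text
t: 2.52
tool_pos: [0.5128, -0.1413, 0.4067]
orientation: [1.098, 2.944, -0.0]
force: [0.3, -0.4, 1.4]
opening: 0.0465
gripper_force: 0.0
```

Request:
apply_moves:
  series:
    - [[0,0,0],[0,0,0]]
    - [[0,0,0],[0,0,0]]

```text
t: 2.68
tool_pos: [0.5129, -0.1412, 0.4063]
orientation: [-1.09, -2.946, -0.0]
force: [-0.5, -0.3, 0.3]
opening: 0.0463
gripper_force: 0.0
```

```bash
python3 - <<'E'
from h import *
go([.510,-.141,.276],50)
tiles=[]
for n,X in (("top",(.51,-.141,.15)),("scene",(.51,-.141,.15))):
    p,W=cloud(n);u,v=map(int,proj(n,X));t=p[max(0,v-50):v+50,u-66:u+67];tiles.append(cv2.resize(t,(400,300),interpolation=cv2.INTER_CUBIC))
cv2.imwrite("pics/above.png",np.hstack(tiles))
E
```

```text
t 2.68 pos [ 0.5129 -0.1412  0.4063] shift mm [  2.2  -1.7 130.3] ytool yaw 49.4 z axis [-0.001  0.    -1.   ] q6 -1.23
open 0.0463 grip 0.0 F [-0.5 -0.3  0.3] M [ 0.02 -0.16  0.04]
tool z turn rad -0.011
```

View pics/above.png

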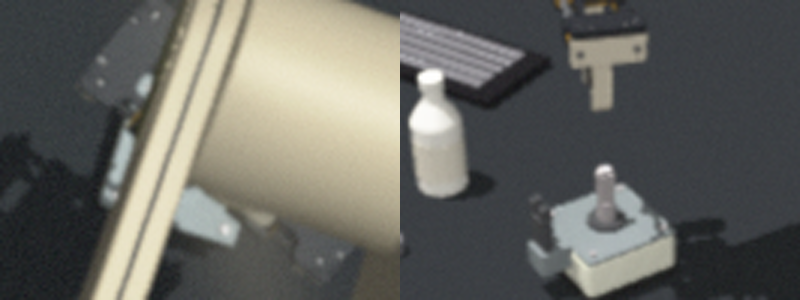

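The top view is blocked by the arm. In the scene view the fingers sit directly above the shaft, so I'll descend.

Request:
apply_moves:
  series:
    - [[0.5,-0.4,25],[0,0,0]]
    - [[0.5,-0.4,25],[0,0,0]]
    - [[0.5,-0.4,25],[0,0,0]]
    - [[0.5,-0.4,20],[0,0,0]]
    - [[0,0,15],[0,0,0]]
    - [[0,0,10],[0,0,0]]
    - [[0,0,9],[0,0,0]]
    - [[0,0,0],[0,0,0]]

```text
t: 3.45
tool_pos: [0.5087, -0.1439, 0.2761]
orientation: [-1.093, -2.943, 0.0]
force: [-0.8, -0.5, -1.7]
opening: 0.0465
gripper_force: 0.0
```

Request:
apply_moves:
  series:
    - [[0,0,0],[0,0,0]]
    - [[0,0,0],[0,0,0]]
    - [[0,0,0],[0,0,0]]
    - [[0,0,0],[0,0,0]]
    - [[0,0,0],[0,0,0]]
    - [[0,0,0],[0,0,0]]
  claw: 0
  newtons: 4

```text
t: 3.95
tool_pos: [0.5098, -0.1433, 0.2785]
orientation: [1.09, 2.945, -0.001]
force: [-0.5, -2.0, 3.3]
opening: 0.018
gripper_force: 4.0
```

```bash
python3 -c "
from h import *
go([.510,-.141,.276],50)"
```

```text
t 3.95 pos [ 0.5098 -0.1433  0.2785] shift mm [1.4 1.8 2.5] ytool yaw 49.4 z axis [ 0.001 -0.001 -1.   ] q6 -1.23
open 0.018 grip 4.0 F [-0.5 -2.   3.3] M [-0.19  0.05  0.01]
tool z turn rad -0.011
```

Request:
apply_moves:
  series:
    - [[0,0,0],[0,0,0]]
    - [[0,0,0],[0,0,0]]
    - [[0,0,0],[0,0,0]]
    - [[0,0,0],[0,0,0]]
    - [[0,0,0],[0,0,0]]
  newtons: 40

```text
t: 4.37
tool_pos: [0.5098, -0.1433, 0.2785]
orientation: [1.09, 2.945, -0.001]
force: [-1.4, -2.1, 5.8]
opening: 0.0168
gripper_force: 40.0
```

```bash
python3 -c "
from h import *
go([.510,-.141,.276],50)"
```

```text
t 4.37 pos [ 0.5098 -0.1433  0.2785] shift mm [1.4 1.9 2.5] ytool yaw 49.4 z axis [ 0.001 -0.001 -1.   ] q6 -1.23
open 0.0168 grip 40.0 F [-1.4 -2.1  5.8] M [-0.21  0.23  0.06]
tool z turn rad -0.011
```

Request:
apply_moves:
  series:
    - [[0,0,0],[0,0,0]]
    - [[0,0,0],[0,0,0]]
    - [[0,0,0],[0,0,0.1]]
    - [[0,0,0],[0,0,0]]
  claw: 0.3

```text
t: 4.7
tool_pos: [0.5095, -0.1429, 0.2774]
orientation: [-1.242, -2.885, -0.0]
force: [0.6, -0.9, 0.4]
opening: 0.0278
gripper_force: 0.0
```

Request:
apply_moves:
  series:
    - [[0,0,0],[0,0,0]]
    - [[0,0,0],[0,0,0]]
    - [[0,0,0],[0,0,0]]
    - [[0,0,0],[0,0,0]]
    - [[0,0,0],[0,0,0]]
  claw: 0
  newtons: 4

```text
t: 5.12
tool_pos: [0.5095, -0.1431, 0.2775]
orientation: [-1.235, -2.888, 0.0]
force: [-0.9, -1.2, -0.7]
opening: 0.0184
gripper_force: 4.0
```

Request:
apply_moves:
  series:
    - [[0,0,0],[0,0,0]]
    - [[0,0,0],[0,0,0]]
    - [[0,0,0],[0,0,0]]
    - [[0,0,0],[0,0,0]]
    - [[0,0,0],[0,0,0]]
  newtons: 40

```text
t: 5.53
tool_pos: [0.5094, -0.1431, 0.2775]
orientation: [-1.236, -2.888, 0.0]
force: [-2.1, -1.7, -1.9]
opening: 0.0177
gripper_force: 40.0
```

```bash
python3 -c "
from h import *
go([.510,-.141,.276],50)"
```

```text
t 5.53 pos [ 0.5094 -0.1431  0.2775] shift mm [1.2 1.9 1.5] ytool yaw 43.7 z axis [-0.001  0.    -1.   ] q6 -1.13
open 0.0177 grip 40.0 F [-2.1 -1.7 -1.9] M [-0.14  0.21  0.02]
tool z turn rad -0.111
```

Request:
apply_moves:
  series:
    - [[0,0,0],[0,0,0]]
    - [[0,0,0],[0,0,0]]
    - [[0,0,0],[0,0,-0.11]]
    - [[0,0,0],[0,0,-0.11]]
    - [[0,0,0],[0,0,-0.11]]
    - [[0,0,0],[0,0,0]]
  claw: 0.3

```text
t: 6.03
tool_pos: [0.51, -0.1431, 0.2782]
orientation: [0.737, 3.053, 0.0]
force: [-0.8, 0.6, -0.5]
opening: 0.0278
gripper_force: 0.0
```

Request:
apply_moves:
  series:
    - [[0,0,0],[0,0,0]]
    - [[0,0,0],[0,0,0]]
    - [[0,0,0],[0,0,0]]
    - [[0,0,0],[0,0,0]]
    - [[0,0,0],[0,0,0]]
  claw: 0
  newtons: 4

```text
t: 6.45
tool_pos: [0.5098, -0.1431, 0.2779]
orientation: [0.746, 3.051, 0.0]
force: [0.9, 0.7, 0.6]
opening: 0.0169
gripper_force: 4.0
```

Request:
apply_moves:
  series:
    - [[0,0,0],[0,0,0]]
    - [[0,0,0],[0,0,0]]
    - [[0,0,0],[0,0,0]]
    - [[0,0,0],[0,0,0]]
    - [[0,0,0],[0,0,0]]
  newtons: 40

```text
t: 6.87
tool_pos: [0.5097, -0.1431, 0.2779]
orientation: [0.745, 3.052, 0.0]
force: [0.5, 0.6, 2.2]
opening: 0.0159
gripper_force: 40.0
```

```bash
python3 -c "
from h import *
go([.510,-.141,.276],50)"
```

```text
t 6.87 pos [ 0.5097 -0.1431  0.2779] shift mm [0.7 2.  1.9] ytool yaw 62.6 z axis [ 0. -0. -1.] q6 -1.46
open 0.0159 grip 40.0 F [0.5 0.6 2.2] M [ 0.06 -0.21  0.02]
tool z turn rad 0.219
```

Request:
apply_moves:
  series:
    - [[0.24,0,0],[0,0,0.1]]
    - [[0.24,0,0],[0,0,0.118]]
    - [[0.24,0,0],[0,0,0.12]]
    - [[0.24,0,0],[0,0,0.12]]
    - [[0.24,0,0],[0,0,0.12]]
    - [[0.24,0,0],[0,0,0.12]]
    - [[0.24,0,0],[0,0,0.12]]
    - [[0.24,0,0],[0,0,0.12]]
    - [[0.24,0,0],[0,0,0.12]]
    - [[0.24,0,0],[0,0,0.12]]
    - [[0.24,0,0],[0,0,0.12]]
    - [[0.24,0,0],[0,0,0.118]]

```text
t: 7.87
tool_pos: [0.5062, -0.1423, 0.2778]
orientation: [-2.555, -1.824, 0.012]
force: [-22.7, -7.2, 18.1]
opening: 0.0159
gripper_force: 40.0
```

Request:
apply_moves:
  series:
    - [[0,0,0],[0,0,0]]
    - [[0,0,0],[0,0,0]]
    - [[0,0,0],[0,0,0]]
    - [[0,0,0],[0,0,0]]

```text
t: 8.2
tool_pos: [0.5062, -0.1422, 0.2778]
orientation: [-2.549, -1.832, 0.012]
force: [-20.6, -7.2, 16.4]
opening: 0.0155
gripper_force: 40.0
```

```bash
python3 -c "
from h import *
go([.5087,-.1407,.276],-18.5)"
```

```text
t 8.2 pos [ 0.5062 -0.1422  0.2778] shift mm [2.2 1.9 1.8] ytool yaw -18.6 z axis [-0.008 -0.002 -1.   ] q6 -0.04
open 0.0155 grip 40.0 F [-20.6  -7.2  16.4] M [-1.19  3.32  0.08]
tool z turn rad -0.002
```

Request:
apply_moves:
  series:
    - [[0,-1.5,0],[0,0,0]]
    - [[0,0,0],[0,0,0]]
    - [[0,0,0],[0,0,0]]
    - [[0,0,0],[0,0,0]]
  newtons: 20

```text
t: 8.53
tool_pos: [0.5056, -0.1415, 0.2778]
orientation: [-2.551, -1.833, 0.008]
force: [-11.9, -7.3, 7.9]
opening: 0.0158
gripper_force: 20.0
```

```bash
python3 -c "
from h import *
go([.5087,-.1407,.276],-18.5)"
```

```text
t 8.53 pos [ 0.5056 -0.1415  0.2778] shift mm [1.8 2.6 1.7] ytool yaw -18.6 z axis [-0.005 -0.002 -1.   ] q6 -0.04
open 0.0158 grip 20.0 F [-11.9  -7.3   7.9] M [-1.1   2.    0.06]
tool z turn rad -0.002
```

Request:
apply_moves:
  series:
    - [[0,0,0],[0,0,0]]
    - [[0,0,0],[0,0,0]]
    - [[0,0,0],[0,0,0]]
    - [[0,0.5,0],[0,0,0]]
    - [[0,0,0],[0,0,0]]
  claw: 0.4

```text
t: 8.95
tool_pos: [0.5076, -0.1403, 0.2776]
orientation: [-2.55, -1.834, -0.0]
force: [0.5, -0.1, 0.4]
opening: 0.0369
gripper_force: 0.0
```

Request:
apply_moves:
  series:
    - [[0,0,0],[0,0,-0.121]]
    - [[0,0,0],[0,0,-0.121]]
    - [[0,0,0],[0,0,-0.121]]
    - [[0,0,0],[0,0,-0.121]]
    - [[0,0,0],[0,0,-0.121]]
    - [[0,0,0],[0,0,-0.121]]
    - [[0,0,0],[0,0,-0.121]]
    - [[0,0,0],[0,0,-0.121]]
    - [[0,0,0],[0,0,-0.121]]
    - [[0,0,0],[0,0,-0.121]]
    - [[0,0,0],[0,0,-0.121]]
    - [[0,0,0],[0,0,-0.121]]

```text
t: 9.95
tool_pos: [0.5076, -0.1403, 0.2776]
orientation: [-0.68, -3.067, -0.0]
force: [0.2, 0.7, -0.7]
opening: 0.037
gripper_force: 0.0
```

Request:
apply_moves:
  series:
    - [[0,0,0],[0,0,-0.121]]
    - [[0,0,0],[0,0,0]]
    - [[0,0,0],[0,0,0]]

```text
t: 10.2
tool_pos: [0.5076, -0.1403, 0.2777]
orientation: [0.509, 3.1, 0.0]
force: [-0.5, -0.1, -0.1]
opening: 0.0371
gripper_force: 0.0
```

```bash
python3 -c "
from h import *
go([.5087,-.1407,.276],71.5)"
```

```text
t 10.2 pos [ 0.5076 -0.1403  0.2777] shift mm [-1.2  0.   1.7] ytool yaw 71.3 z axis [ 0.  0. -1.] q6 -1.61
open 0.0371 grip 0.0 F [-0.5 -0.1 -0.1] M [ 0.07 -0.17  0.01]
tool z turn rad -0.003
```

Request:
apply_moves:
  series:
    - [[0,0,0],[0,0,0]]
    - [[0,0,0],[0,0,0]]
    - [[0,0,0],[0,0,0]]
    - [[0,0,0],[0,0,0]]
    - [[0,0,0],[0,0,0]]
    - [[0,0,0],[0,0,0]]
  claw: 0
  newtons: 15

```text
t: 10.7
tool_pos: [0.5076, -0.1403, 0.2777]
orientation: [0.504, 3.101, 0.001]
force: [2.0, 1.9, -0.5]
opening: 0.0196
gripper_force: 15.0
```

```bash
python3 -c "
from h import *
go([.5087,-.1407,.276],71.5)"
```

```text
t 10.7 pos [ 0.5076 -0.1403  0.2777] shift mm [-1.2 -0.1  1.7] ytool yaw 71.5 z axis [ 0.  0. -1.] q6 -1.62
open 0.0196 grip 15.0 F [ 2.   1.9 -0.5] M [ 0.37 -0.26  0.03]
tool z turn rad 0.001
```

Request:
apply_moves:
  series:
    - [[0,0,0],[0,0,0]]
    - [[0,0,0],[0,0,0]]
    - [[0,0,0],[0,0,0]]
    - [[0,0,-10],[0,0,0]]
    - [[0,0,-25],[0,0,0]]
    - [[0,0,-35],[0,0,0]]
    - [[0,0,-30],[0,0,0]]
    - [[0,0,-20],[0,0,0]]
    - [[0,0,-5],[0,0,0]]
    - [[0,0,0],[0,0,0]]
  claw: 0.4

```text
t: 11.53
tool_pos: [0.508, -0.1407, 0.4055]
orientation: [0.503, 3.097, -0.002]
force: [-0.1, 0.7, -0.2]
opening: 0.0374
gripper_force: 0.0
```

```bash
python3 - <<'E'
from h import *
def unproj(n,u,v,z):
    c=robot.calibration(n);T=c["extrinsics"];Rr=T[:3,:3];o=-Rr.T@T[:3,3]
    d=Rr.T@np.array([(u-c["cx"])/c["fx"],(v-c["cy"])/c["fy"],1]);return (o+d*(z-o[2])/d[2])[:2]
z=np.load("top0.npz");p,W=cloud("top",z["p"],z["d"])
g=p[205:245,195:230].astype(int).max(-1);print(g[3:36,5:28])
m=(g>110).astype(np.uint8)
n,l,st,ce=cv2.connectedComponentsWithStats(m);print(st,ce+[195,205])
ys,xs=np.nonzero(m);Q=np.array([unproj("top",x+195,y+205,.025) for x,y in zip(xs,ys)])
print(np.round(Q.min(0),4),np.round(Q.max(0),4))
go([.5475,.198,.404],85)
p,W=cloud("scene");cv2.imwrite("pics/scene1.png",p)
tt,W2=cloud("top");cv2.imwrite("pics/top1.png",tt)
a=cv2.resize(tt[205:245,190:243],(400,300),interpolation=cv2.INTER_CUBIC);b=cv2.resize(p[165:225,270:350],(400,300),interpolation=cv2.INTER_CUBIC)
cv2.imwrite("pics/c1.png",np.hstack([a,b]))
E
```

```text
[[ 64  64  63  63  63  64  62  65  64  62  65  66  62  62  62  64  61  62
   65  64  63  62  61]
 [ 64  66  61  68  63  64  69  64  60  63  66  64  63  65  61  61  61  65
   62  64  65  65  63]
 [ 62  62  65  66  66  61  61  62  66  61  65  63  64  61  62  62  62  65
   62  65  65  62  63]
 [ 64  61  64  64  63  66  63  63  64  64  58  62  68  63  63  64  60  63
   64  61  62  64  65]
 [ 64  62  61  63  61  63  63  66  62  63  65  60  66  67  66  64  63  67
   63  67  62  61  66]
 [ 64  63  62  62  66  66  66  66  64  62  65  70  85  98 103  92  71  65
   66  63  59  63  62]
 [ 65  63  63  60  62  64  63  63  66  61  63  87 123 165 171 144  92  61
   62  57  64  63  65]
 [ 62  60  62  62  62  66  62  63  67  61  67  97 152 196 203 167  96  64
   63  64  64  64  63]
 [ 65  66  68  65  62  64  65  62  64  66  71  99 162 208 206 162 100  65
   67  62  65  66  63]
 [ 64  64  65  65  65  65  66  63  61  65  68 100 158 202 198 151  87  64
   61  64  65  66  62]
 [ 59  59  62  64  62  64  63  63  65  60  66  88 140 183 178 124  78  63
   60  61  66  59  65]
 [ 64  65  64  63  62  63  62  67
[... 1755 characters left out ...]
 59  76  77  75  62  64  59  65
   59  62  62  65  67]
 [ 64  64  61  64  64  63  63  62  54  57  52  51  55  58  56  54  59  62
   63  62  63  62  64]
 [ 61  63  66  62  62  64  64  66  63  61  59  60  63  63  56  62  62  62
   65  63  63  62  63]
 [ 63  63  63  64  63  59  62  61  61  63  65  62  66  65  63  65  62  63
   61  61  61  64  65]]
[[   0    0   35   40 1176]
 [   9    9   18   23  224]] [[211.94217687 224.12755102]
 [212.30357143 226.45535714]]
[0.5256 0.1767] [0.5793 0.2181]
t 11.53 pos [ 0.508  -0.1407  0.4055] shift mm [ 69.7 333.8   1. ] ytool yaw 71.6 z axis [ 0.004 -0.002 -1.   ] q6 -1.62
open 0.0374 grip 0.0 F [-0.1  0.7 -0.2] M [ 0.02 -0.17  0.03]
tool z turn rad -0.235
```

View pics/c1.png

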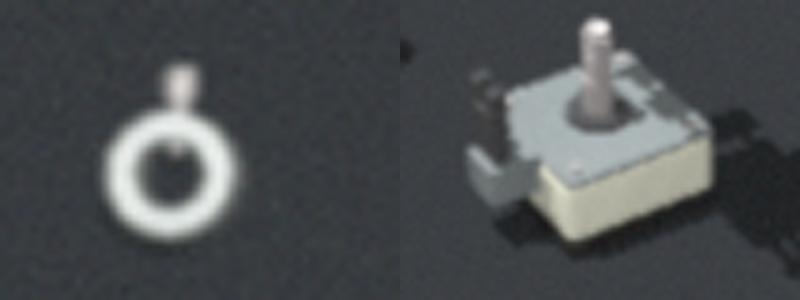

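The collar ring centre is at about (212.1,228.0) and the head centre at about (213.6,216) in the full-frame top image. The scene crop shows the shaft free, with the guide to its left.

```bash
cat >> h.py <<'E'
def unproj(n,u,v,z):
    c=robot.calibration(n);T=c["extrinsics"];Rr=T[:3,:3];o=-Rr.T@T[:3,3]
    d=Rr.T@np.array([(u-c["cx"])/c["fx"],(v-c["cy"])/c["fy"],1]);return (o+d*(z-o[2])/d[2])[:2]
E
python3 - <<'E'
from h import *
c=unproj("top",212.1,228.0,.025)
for z in(.0125,.0175): 
    h=unproj("top",213.6,215.5,z);d=h-c;print(c,h,d,np.degrees(np.arctan2(d[1],d[0])))
# inner point tip
q=unproj("top",195+5+13.1,205+3+16.5,.0155);print(q-c,np.degrees(np.arctan2(*(q-c)[::-1])))
# shaft top check in image
z=np.load("top0.npz")["p"];
print("shaft proj",proj("top",(.5075,-.1399,.128)))
print(z[225:250,342:366].astype(int).max(-1))
E
```

```text
[0.54507884 0.19834793] [0.57653655 0.19731015] [ 0.03145771 -0.00103778] -1.8894765897964862
[0.54507884 0.19834793] [0.57612683 0.19630904] [ 0.03104799 -0.00203889] -3.7571530192995333
[ 0.0090708  -0.00048631] -3.0688241439841852
shaft proj (np.float64(355.6960011833695), np.float64(239.61747787467147))
[[195 194 191 193 193 189 191 188 186 186 187 181 182 183 182 181 181 183
  183 179 180 180 179 177]
 [197 196 192 192 191 191 188 191 187 187 185 185 181 181 181 181 180 180
  180 180 180 178 180 180]
 [195 194 192 193 191 188 191 188 187 188 187 184 180 181 180 181 182 181
  180 182 180 179 180 178]
 [197 190 196 194 193 189 192 189 187 189 186 184 182 180 180 180 176 177
  178 181 182 181 179 180]
 [196 191 193 192 193 193 192 187 190 186 184 184 184 185 180 181 181 179
  179 181 181 181 180 176]
 [193 194 194 191 195 190 189 188 187 181 179 179 177 175 180 183 183 182
  183 180 178 183 182 177]
 [192 196 194 192 192 189 183 177 172 161 155 155 155 160 169 177 180 183
  182 181 180 181 181 182]
 [192 191 193 193 185 176 161 148 140 129 131 126 130 131 141 154 167 177
  181 182 
[... 1034 characters left out ...]
71 134  87  63  65  68  71  80  90 113 160 210 232 229 211 184 160
  126 126 151 178 178 180]
 [184 169 133  84  65  66  65  71  71  79  93 123 160 190 187 164 137 124
  121 131 156 175 181 180]
 [182 161 116  82  71  62  65  66  69  69  80  97 123 139 139 125 119 115
  123 138 170 177 181 180]
 [173 140 109  88  76  65  61  69  69  75  88 105 112 116 117 117 116 121
  132 156 176 180 178 183]
 [168 124 103 100  92  80  70  70  75  85 100 112 116 116 114 115 119 139
  159 170 176 180 181 180]
 [165 121 106 102 101  99  99  94  85  95 107 110 110 113 120 136 149 165
  174 177 176 179 180 178]
 [169 137 124 121 122 137 149 140 124 112 107 110 115 124 140 161 172 178
  178 178 180 175 176 177]]
```

Request:
apply_moves:
  series:
    - [[0,0,0],[0,0,-0.09]]
    - [[0,0,0],[0,0,-0.09]]
    - [[0,0,0],[0,0,-0.09]]
    - [[-2.2,37.9,0],[0,0,0]]
    - [[-2.2,37.9,0],[0,0,0]]
    - [[-2.2,37.9,0],[0,0,0]]
    - [[-2.2,37.9,0],[0,0,0]]
    - [[-2.2,37.9,0],[0,0,0]]
    - [[-2.2,37.9,0],[0,0,0]]
    - [[-2.2,37.9,0],[0,0,0]]
    - [[-2.2,37.9,0],[0,0,0]]
    - [[-2.2,37.9,0],[0,0,0]]
  claw: 0.65

```text
t: 12.63
tool_pos: [0.5442, 0.201, 0.4]
orientation: [-0.081, -3.137, 0.002]
force: [0.0, 0.7, 1.0]
opening: 0.0607
gripper_force: 0.0
```

Request:
apply_moves:
  series:
    - [[0,0,0],[0,0,0]]
    - [[0,0,0],[0,0,0]]

```text
t: 12.8
tool_pos: [0.5442, 0.201, 0.3998]
orientation: [-0.076, -3.136, 0.002]
force: [0.1, -0.3, 0.1]
opening: 0.0602
gripper_force: 0.0
```

```bash
python3 -c "
from h import *
go([.5455,.199,.190],87)"
```

```text
t 12.8 pos [0.5442 0.201  0.3998] shift mm [ -2.3  -1.7 209.8] ytool yaw 87.2 z axis [-0.004 -0.001 -1.   ] q6 -1.26
open 0.0602 grip 0.0 F [ 0.1 -0.3  0.1] M [ 0.02 -0.16  0.  ]
tool z turn rad 0.004
```

Request:
apply_moves:
  series:
    - [[-0.5,-0.4,20],[0,-0.004,0]]
    - [[-0.5,-0.4,35],[0,0,0]]
    - [[-0.5,-0.4,35],[0,0,0]]
    - [[-0.5,-0.4,35],[0,0,0]]
    - [[0,0,30],[0,0,0]]
    - [[0,0,25],[0,0,0]]
    - [[0,0,15],[0,0,0]]
    - [[0,0,8],[0,0,0]]
    - [[0,0,4],[0,0,0]]
    - [[0,0,0],[0,0,0]]
    - [[0,0,0],[0,0,0]]

```text
t: 13.72
tool_pos: [0.5481, 0.1971, 0.1966]
orientation: [0.082, 3.135, 0.0]
force: [0.1, 0.4, 1.2]
opening: 0.0601
gripper_force: 0.0
```

```bash
python3 - <<'E'
from h import *
go([.5455,.199,.190],87)
p,W=cloud("scene");u,v=map(int,proj("scene",(.5455,.199,.03)))
cv2.imwrite("pics/g1.png",cv2.resize(p[v-40:v+40,u-53:u+53],(636,480),interpolation=cv2.INTER_CUBIC))
E
```

```text
t 13.72 pos [0.5481 0.1971 0.1966] shift mm [2.7 1.8 6.6] ytool yaw 87.0 z axis [ 0.005 -0.    -1.   ] q6 -1.26
open 0.0601 grip 0.0 F [0.1 0.4 1.2] M [ 0.1  -0.18 -0.05]
tool z turn rad 0.0
```

View pics/g1.png

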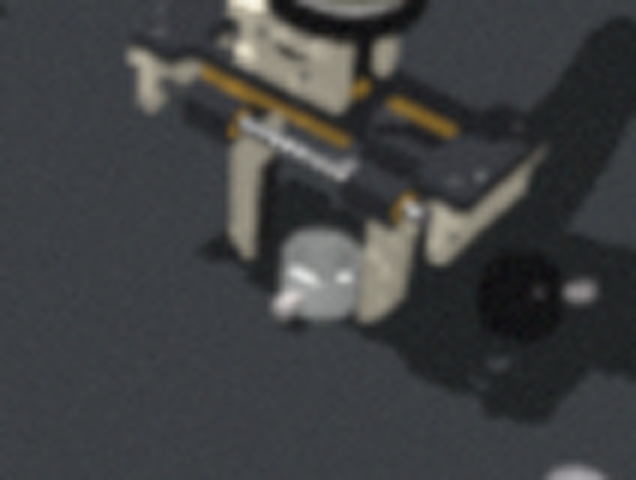

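The fingers straddle the silver collar (about (320,275) in the crop), with the screw to the left and clear of the pads. I'll trim the last few millimetres and close.

Request:
apply_moves:
  series:
    - [[1.3,0.9,3],[0,0.005,0]]
    - [[1.3,0.9,3],[0,0,0]]
    - [[0,0,0],[0,0,0]]
    - [[0,0,0],[0,0,0]]

```text
t: 14.1
tool_pos: [0.5449, 0.1996, 0.1898]
orientation: [-0.081, -3.139, 0.0]
force: [-1.1, 0.2, 0.1]
opening: 0.0605
gripper_force: 0.0
```

Request:
apply_moves:
  series:
    - [[0,0,0],[0,0,0]]
    - [[0,0,0],[0,0,0]]
    - [[0,0,0],[0,0,0]]
    - [[0,0,0],[0,0,0]]
    - [[0,0,0],[0,0,0]]
    - [[0,0,0],[0,0,0]]
  claw: 0
  newtons: 25

```text
t: 14.6
tool_pos: [0.5452, 0.1994, 0.1899]
orientation: [-0.081, -3.14, -0.0]
force: [-0.3, -0.2, 0.6]
opening: 0.0397
gripper_force: 25.0
```

```bash
python3 - <<'E'
from h import *
go([.5455,.199,.190],87)
E
```

```text
t 14.6 pos [0.5452 0.1994 0.1899] shift mm [-0.3 -0.4 -0.1] ytool yaw 87.0 z axis [-0.001  0.    -1.   ] q6 -1.26
open 0.0397 grip 25.0 F [-0.3 -0.2  0.6] M [ 0.09 -0.12  0.02]
tool z turn rad 0.001
```

Request:
apply_moves:
  series:
    - [[0,0,-8],[0,0,0]]
    - [[0,0,-20],[0,0,0]]
    - [[0,0,-30],[0,0,0]]
    - [[0,0,-35],[0,0,0]]
    - [[0,0,-35],[0,0,0]]
    - [[0,0,-30],[0,0,0]]
    - [[0,0,-15],[0,0,0]]
    - [[0,0,-7],[0,0,0]]
    - [[0,0,0],[0,0,0.09]]
    - [[0,0,0],[0,0,0.09]]
    - [[0,0,0],[0,0,0.09]]
    - [[0,0,0],[0,0,0]]

```text
t: 15.6
tool_pos: [0.5449, 0.1992, 0.3686]
orientation: [-0.51, -3.097, 0.001]
force: [1.2, -0.1, -0.9]
opening: 0.0398
gripper_force: 25.0
```

```bash
python3 - <<'E'
from h import *
go([.5075,-.1399,.37],71.5)
p,W=cloud("top");u,v=map(int,proj("top",(.5455,.199,.2)))
q,W=cloud("scene");a,b=map(int,proj("scene",(.5455,.199,.18)))
cv2.imwrite("pics/l1.png",np.hstack([cv2.resize(x,(400,300),interpolation=cv2.INTER_CUBIC) for x in (p[v-30:v+30,u-40:u+40],q[b-30:b+30,a-40:a+40])]))
E
```

```text
t 15.6 pos [0.5449 0.1992 0.3686] shift mm [ -73.2 -333.2   -1.1] ytool yaw 71.3 z axis [-0.003 -0.    -1.   ] q6 -0.98
open 0.0398 grip 25.0 F [ 1.2 -0.1 -0.9] M [ 0.07 -0.16 -0.02]
tool z turn rad -0.003
```

View pics/l1.png

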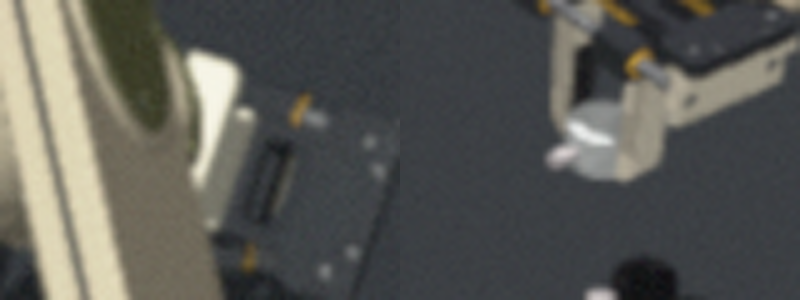

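The collar is lifted level in the fingers with its screw pointing out to the left. I'll carry it over the shaft.

Request:
apply_moves:
  series:
    - [[-5,-23,0],[0,0,0]]
    - [[-7,-32,0],[0,0,0]]
    - [[-8,-37,0],[0,0,0]]
    - [[-8,-37,0],[0,0,0]]
    - [[-8,-37,0],[0,0,0]]
    - [[-8,-37,0],[0,0,0]]
    - [[-8,-37,0],[0,0,0]]
    - [[-7.2,-33.2,0],[0,0,0]]
    - [[-7,-31,0],[0,0,0]]
    - [[-5,-20,0],[0,0,0]]
    - [[-2,-9,0],[0,0,0]]
    - [[0,0,0],[0,0,0]]

```text
t: 16.7
tool_pos: [0.509, -0.1416, 0.3694]
orientation: [-0.504, -3.099, 0.001]
force: [0.6, -0.2, -1.9]
opening: 0.0399
gripper_force: 25.0
```

```bash
python3 - <<'E'
from h import *
go([.5075,-.1399,.330],71.5)
E
```

```text
t 16.7 pos [ 0.509  -0.1416  0.3694] shift mm [ 1.9  1.2 39.4] ytool yaw 71.5 z axis [-0.002 -0.    -1.   ] q6 -1.62
open 0.0399 grip 25.0 F [ 0.6 -0.2 -1.9] M [ 0.07 -0.23  0.03]
tool z turn rad 0.0
```

Request:
apply_moves:
  series:
    - [[1,0.6,12],[0,0,0]]
    - [[0.9,0.6,14],[0,0,0]]
    - [[0,0,9],[0,0,0]]
    - [[0,0,4],[0,0,0]]
    - [[0,0,0],[0,0,0]]
    - [[0,0,0],[0,0,0]]

```text
t: 17.2
tool_pos: [0.508, -0.1374, 0.3305]
orientation: [-0.501, -3.1, -0.0]
force: [0.3, -0.4, -1.0]
opening: 0.0397
gripper_force: 25.0
```

```bash
python3 - <<'E'
from h import *
go([.5075,-.1399,.320],71.5)
q,W=cloud("scene");a,b=map(int,proj("scene",(.5075,-.14,.13)))
cv2.imwrite("pics/o1.png",cv2.resize(q[b-40:b+40,a-53:a+53],(636,480),interpolation=cv2.INTER_CUBIC))
E
```

```text
t 17.2 pos [ 0.508  -0.1374  0.3305] shift mm [-0.4 -2.5 10.5] ytool yaw 71.6 z axis [-0.002  0.    -1.   ] q6 -1.61
open 0.0397 grip 25.0 F [ 0.3 -0.4 -1. ] M [ 0.02 -0.17 -0.03]
tool z turn rad 0.002
```

View pics/o1.png

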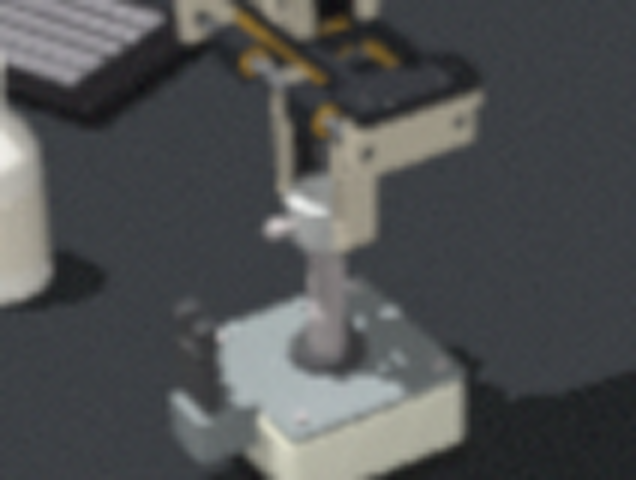

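The collar sits just above the shaft top, with its screw (275,228 in the crop) pointing toward the guide. Its left edge is at 287, which puts its centre near 325, in line with the shaft at 327. I'll trim 2.5 mm and lower it.

Request:
apply_moves:
  series:
    - [[-0.4,-2.5,0],[0,0,0]]
    - [[0,0,3],[0,0,0]]
    - [[0,0,3],[0,0,0]]
    - [[0,0,3],[0,0,0]]
    - [[0,0,0],[0,0,0]]
    - [[0,0,0],[0,0,0]]

```text
t: 17.75
tool_pos: [0.5073, -0.1406, 0.3214]
orientation: [-0.503, -3.099, -0.0]
force: [-0.6, 0.2, -1.7]
opening: 0.0399
gripper_force: 25.0
```

```bash
python3 - <<'E'
from h import *
go([.5075,-.1399,.305],71.5)
E
```

```text
t 17.75 pos [ 0.5073 -0.1406  0.3214] shift mm [ 0.   0.8 16.4] ytool yaw 71.6 z axis [-0.002  0.    -1.   ] q6 -1.62
open 0.0399 grip 25.0 F [-0.6  0.2 -1.7] M [ 0.03 -0.16  0.04]
tool z turn rad 0.001
```

Request:
apply_moves:
  series:
    - [[0,0.7,3],[0,0,0]]
    - [[0,0,3],[0,0,0]]
    - [[0,0,3],[0,0,0]]
    - [[0,0,3],[0,0,0]]
    - [[0,0,3],[0,0,0]]
    - [[0,0,0],[0,0,0]]

```text
t: 18.25
tool_pos: [0.5074, -0.1399, 0.3058]
orientation: [-0.503, -3.099, -0.0]
force: [-0.1, -0.5, -0.4]
opening: 0.0396
gripper_force: 25.0
```

```bash
python3 - <<'E'
from h import *
go([.5075,-.1399,.2844],71.5)
E
```

```text
t 18.25 pos [ 0.5074 -0.1399  0.3058] shift mm [-0.2  0.  21.4] ytool yaw 71.6 z axis [-0.002  0.    -1.   ] q6 -1.62
open 0.0396 grip 25.0 F [-0.1 -0.5 -0.4] M [-0.01 -0.12 -0.01]
tool z turn rad 0.001
```

No contact so far. Next I'll lower it slowly over the flat.

Request:
apply_moves:
  series:
    - [[0,0,2],[0,0,0]]
    - [[0,0,2],[0,0,0]]
    - [[0,0,2],[0,0,0]]
    - [[0,0,0],[0,0,0]]

```text
t: 18.58
tool_pos: [0.5075, -0.1399, 0.3003]
orientation: [-0.503, -3.099, -0.0]
force: [0.4, 0.1, -0.3]
opening: 0.0399
gripper_force: 25.0
```

```bash
python3 - <<'E'
from h import *
go([.5075,-.1399,.2844],71.5)
E
```

```text
t 18.58 pos [ 0.5075 -0.1399  0.3003] shift mm [ 0.   0.  15.9] ytool yaw 71.6 z axis [-0.002  0.    -1.   ] q6 -1.62
open 0.0399 grip 25.0 F [ 0.4  0.1 -0.3] M [ 0.04 -0.11 -0.01]
tool z turn rad 0.001
```

Request:
apply_moves:
  series:
    - [[0,0,2],[0,0,0]]
    - [[0,0,2],[0,0,0]]
    - [[0,0,3],[0,0,0]]
    - [[0,0,3],[0,0,0]]
    - [[0,0,3],[0,0,0]]
    - [[0,0,2.5],[0,0,0]]
    - [[0,0,0],[0,0,0]]
    - [[0,0,0],[0,0,0]]
    - [[0,0,0],[0,0,0]]

```text
t: 19.33
tool_pos: [0.5077, -0.14, 0.2853]
orientation: [-0.503, -3.1, 0.0]
force: [-0.0, 0.1, -1.9]
opening: 0.0398
gripper_force: 25.0
```

```bash
python3 - <<'E'
from h import *
go([.5075,-.1399,.2844],71.5)
q,W=cloud("scene");a,b=map(int,proj("scene",(.5075,-.14,.1)))
cv2.imwrite("pics/f1.png",cv2.resize(q[b-40:b+40,a-53:a+53],(636,480),interpolation=cv2.INTER_CUBIC))
E
```

```text
t 19.33 pos [ 0.5077 -0.14    0.2853] shift mm [0.2 0.  0.9] ytool yaw 71.6 z axis [-0.001 -0.    -1.   ] q6 -1.62
open 0.0398 grip 25.0 F [-0.   0.1 -1.9] M [-0.01 -0.09 -0.02]
tool z turn rad 0.001
```

View pics/f1.png

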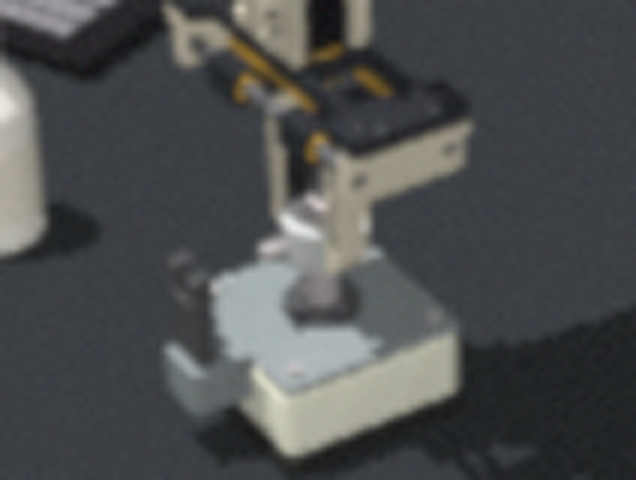

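The collar is round the shaft, with the shaft top showing through at (318,203) and the screw (272,245) pointing at the guide. The screw is at a height of about 108 mm and there is no side load.

```bash
python3 -c "
from plant import robot
print(robot.close_job())"
```

```text
the job is handed in; nothing more can be done
None
```

I handed the job in at about 19 s with the collar still gripped and level on the shaft. By my measurements the flat and screw face the guide, with the screw about 108 mm above the bench (the middle of the flat is at 107 mm). The hand-in returned no verdict.

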